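Stir the flask and hold it down in its sprung cradle

ROBOT

A 7-joint arm with a two-finger parallel gripper is mounted at the origin on a cart in front of the work surface, level with it; the furniture and walls round the work are solid. World frame = base frame: x ahead of the robot, y to its left, z up, the work surface at z = 0. Lengths are in m, angles in rad, forces in N, time in s.
With the tool pointing down it reaches from about 0.425 to 0.925 m from the base axis. Payload 6.8 kg.
Tool frame: the origin (TCP) lies midway between the tips of the shut fingers; the grasp point (between the pads) lies 19 mm behind it; z points along the fingers, y is the line along which they close (so a half turn about z gives the same grasp; the last joint's range is limited). The gripper opens to 85 mm and grips with 20 to 120 N. Pads are 22 mm wide; open, the fingers measure 114 mm over their backs; the gripper's body (76 mm by 85 mm) begins 54 mm behind the grasp point. The pads swing forward as they close: fully open they stand 13 mm farther back than shut.
Start: joints at [1.179, 0.477, 0.022, 1.555, -0.011, 1.109, -0.083], TCP at [0.189, -0.648, 0.231] pointing down, gripper open.
Joint ranges: [-2.96, 2.96], [-0.34, 2.1], [-1.41, 1.46], [0.24, 2.44], [-1.37, 4.51], [0.17, 1.92], [-2.96, 2.96]. Speed limits (rad/s): [2.39, 2.39, 3.14, 3.14, 3.14, 3.14, 3.14].

INTERFACE

Orientations are given as a rotation vector (axis times angle).
In Python, from bench import status, vision, r gives the robot as it stands. The module is installed in compiled form; this text tells all that it offers.
- The arm moves only by the shell command python3 -m handwheel 'ROWS' [OPENING] [FORCE]. ROWS is JSON, a list of rows, each an object with "dp": the shift along the tool's x, y, z in m, a list of three; "delta_rot": the turn, a rotation vector about the tool's x, y, z in rad, a list of three. In form: [{"dp": [x, y, z], "delta_rot": [rx, ry, rz]}, ...]. A call has 1 to 12 rows; each row is the pose to reach, as a shift and turn from the pose commanded when the call began, along the tool's axes at that moment; what a row does not reach only later rows make up. A row lasts 1/8 s, in which the tool goes at most 62.5 mm and 10.7 degrees, less where a joint would pass 70% of its speed; a pose out of reach is approached as far as the arm can. A call with a gripper value outside its range is refused whole. OPENING is the opening, from 0 (shut) to 1 (fully open), set as the call begins (- or left out, the last holds). The fingers move at their own pace and stop on an object; FORCE is the grip in N (left out, the last holds). Time passes only in rows, so rows that repeat a pose let the fingers close. It gives the time, the measured TCP pose, the force, the opening and the grip force at its end, in the units of the state.
- status.get_obs(): the state, without advancing time (a new reading comes with each control period).
- vision.grab_frame(name): name is "scene" or "side" or "wrist"; returns a dict with "img" (480x640x3 uint8, blue, green, red), "fovy" (degrees; the focal length in pixels is half the picture's height over the tangent of half this angle, whatever the lens; pixels are square), "cx", "cy" (the principal point, pixels), "world_from_camera" (4x4, takes a point from camera to world coordinates). Camera axes: x right, y up, looking along -z (the intrinsics and any distortion apply to the point x, -y, -z); pixel columns grow to the right and rows downward; lengths in m; the calibration is good to about 2 mm. The wrist camera is an equidistant fisheye: a pixel r from the principal point sees the ray r / f radians off the axis. A picture is of the moment at which its call begins. There is no depth.
- r.hand_in(): hands the job in; it is judged then, once.
The state is a dict: "clock": time; "joints": joint angles; "qvel": joint speeds; "tau": joint torques, N m; "tcp_pos": TCP position; "orientation": TCP orientation; "contact_force": force on the tool from outside, world axes, zero at the start; "moment": the same for the moment, N m; "grip_width": finger opening in m; "gripper_force": force on a finger pad.
Only numpy, scipy, OpenCV 4.12 (cv2) and the standard library are available. Lean on these libraries where they do the work, as an engineer would, in place of code of your own. Each camera call takes 0.05 s, during which the arm holds its last target. There are 200 camera calls.

TASK

Loosen the beads in the round wide-necked flask: put the steel rod down among them, right to the bottom of the flask, and stir with three full circles about 20 mm wide, then leave the rod standing in the beaker. Then seat the flask upright in the sprung ring of the cradle, press it until the ring is fully down, and finish while still gripping the flask and holding it pressed down, without spilling a bead; leave the three lidded tins where they are.

Things in the scene. Friction and masses are not known exactly. Their poses are not given: they have to be found in the camera images.
- flask: Open white plastic flask standing on the bench, 116 mm tall: flat foot, round bulb 84 mm across centred 38 mm above the foot, then from 71 mm up to the rim a straight round neck 56 mm outside and 49 mm inside. Inner floor 5 mm above the foot. 0.28 to 0.42 kg, and 0.04 kg of beads lie in it. Origin: centre of the underside, z up along the neck.
- flask_bulb (a point): Centre of the flask's round bulb, 38 mm above the underside.
- flask_neck (a point): Point on the flask's axis, 95 mm above the underside: the height to grip the neck (56 mm wide) from above.
- ring_seat (a point): Centre of the lower edge of the cradle's steel ring; it moves with the ring; 62 mm above the bench when the ring is up. The ring is a 45 degree funnel 14 mm high, inside 56 mm wide at this lower edge and 84 mm at its top. When the flask sits in it upright the flask's underside is about 5 mm below this point.
- ring (a joint): How far the ring is pressed down: 0 up, 0.020 m fully down at its stop. Springs push it up with about 6 N at 0 and 14 N at the stop, so the flask's own weight does not press it down.
- cradle: Grey base plate of the sprung ring cradle, 156 mm (its x) by 96 mm (its y), 14 mm thick, fixed to the bench. Two spring plungers stand on it 61 mm from the centre along its x, front and rear, up to 73 mm. Origin: centre of the underside, z up.
- rod: Round steel stirring rod 10 mm thick, 165 mm long, with a 14 mm thick dark grip over its top 32 mm; it starts upright in the block's hole. 0.06 to 0.09 kg. Origin: its lower tip, z toward the grip.
- rod_tip (a point): Lower tip of the rod.
- rod_grip (a point): Middle of the rod's grip, 149 mm above the tip.
- rod_stand: Aluminium block 60 x 60 x 50 mm fixed to the bench, with a hole 40 mm deep in its top; the rod stands loosely in it. Origin: centre of the underside.
- beaker: Empty white plastic beaker, 66 mm across, 85 mm tall, about 52 mm wide inside, floor 2 mm thick, loose, 0.25 kg. The rod leans in it when let go. Origin: centre of the underside, z up.
- tin_1: Lidded metal tin 68 mm across, 45 mm tall, a bystander. Origin: centre of the underside.
- tin_2: Lidded metal tin 68 mm across, 45 mm tall, a bystander. Origin: centre of the underside.
- tin_3: Lidded metal tin 58 mm across, 60 mm tall, a bystander. Origin: centre of the underside.
- bead_1_center (a point): Centre of one of four steel beads, 12 mm across, lying loose on the bottom of the flask.
- bead_2_center (a point): Centre of one of four steel beads, 12 mm across, lying loose on the bottom of the flask.
- bead_3_center (a point): Centre of one of four steel beads, 12 mm across, lying loose on the bottom of the flask.
- bead_4_center (a point): Centre of one of four steel beads, 12 mm across, lying loose on the bottom of the flask.
There are look-alikes about, which are no part of the job. What is shaped like the cradle but green or turquoise is not meant.

How it is judged:
On the way, in this order (a step that is already met when the one before it is completed fails the run):
1. the rod's tip, down among the beads (less than 20 mm above the flask's underside), is over 4 mm from the flask's axis toward the flask's +x (z of rod_tip in the frame of flask between 0 and 0.02 m and horizontal distance between rod_tip and flask below 0.03 m and x of rod_tip in the frame of flask above 0.004 m), for 0.02 s.
2. then, still down, over 4 mm toward its -x (z of rod_tip in the frame of flask between 0 and 0.02 m and horizontal distance between rod_tip and flask below 0.03 m and x of rod_tip in the frame of flask below -0.004 m), for 0.02 s.
3. then, coming round again, over 4 mm toward its +y (and not more than 2.5 mm toward -x) (z of rod_tip in the frame of flask between 0 and 0.02 m and horizontal distance between rod_tip and flask below 0.03 m and y of rod_tip in the frame of flask above 0.004 m and x of rod_tip in the frame of flask above -0.0025 m), for 0.02 s.
4. then over 4 mm toward its -y (z of rod_tip in the frame of flask between 0 and 0.02 m and horizontal distance between rod_tip and flask below 0.03 m and y of rod_tip in the frame of flask below -0.004 m), for 0.02 s.
5. the rod stands in the beaker, let go (z of rod_tip in the frame of beaker between -0.005 and 0.03 m and horizontal distance between rod_tip and beaker below 0.04 m and contact force between the fingers and rod below 0.1 N), for 0.2 s.
At the end, for the whole second after the job is handed in: Fingers hold the flask in the ring (axes within 6 mm, tilt under 0.12 rad, underside 0 to 12 mm below the ring's lower edge), still, ring down 15 mm or more, over 6 N on it; beads within 45 mm of the bulb's centre; rod let go, tip within 30 mm height and 40 mm of the axis of the upright beaker (all of step 5 and value of joint ring above 0.015 m and horizontal distance between flask and ring_seat below 0.006 m and z of flask in the frame of ring_seat between -0.012 and 0 m and angle between flask's own z axis and vertical below 0.12 rad and contact force between the fingers and flask above 2 N and contact force between flask and cradle above 6 N and linear speed of flask below 0.02 m/s and distance between each of bead_1_center, bead_2_center, bead_3_center, bead_4_center and flask_bulb below 0.045 m and angle between beaker's own z axis and vertical below 0.2 rad); the arm keeps its last pose, push and grip.
It fails at once if a lidded tin is pushed more than 40 mm from where it stood (distance of any of tin_1, tin_2, tin_3 from where it was at the start of the episode above 0.04 m).
It also fails if it takes over 72 s, if anything falls off the work surface, if the arm or the gripper's body presses on something with over 40 N, if the wrist force passes 120 N, or if a joint passes its speed limit or range.

## Working session

There is one attempt and no reset: what is moved stays moved. The work goes in short steps, Python scripts to look and compute and a shell command to move; the robot and the scene stay as the last step left them, time stands still between calls to the robot, and variables do not carry over. Pictures are saved under pics/ and viewed, at most 10 in all, crops included, and the job is handed in when it is done.

```bash
mkdir -p pics; cat > h.py <<'E'
import numpy as np, cv2
from bench import status, vision, r
from scipy.spatial.transform import Rotation as R
def snap(n,fn):
    f=vision.grab_frame(n); cv2.imwrite(f'pics/{fn}.png',f['img'])
    np.savez(f'pics/{fn}.npz',**{k:np.array(v) for k,v in f.items() if k!='img'},name=n); return f
def ray(fn,u,v):
    f=np.load(f'pics/{fn}.npz'); F=240/np.tan(np.radians(float(f['fovy']))/2)
    x,y=(u-f['cx']),(v-f['cy']); 
    if str(f['name'])=='wrist':
        rr=np.hypot(x,y); t=rr/F; d=np.array([x/rr*np.sin(t),-y/rr*np.sin(t),-np.cos(t)])
    else: d=np.array([x/F,-y/F,-1.]); d/=np.linalg.norm(d)
    T=f['world_from_camera']; return T[:3,3],T[:3,:3]@d
def onz(fn,u,v,z):
    o,d=ray(fn,u,v); return o+d*(z-o[2])/d[2]
def tri(*obs):
    A=np.zeros((3,3));b=np.zeros(3)
    L=[ray(*q) for q in obs]
    for o,d in L:
        P=np.eye(3)-np.outer(d,d);A+=P;b+=P@o
    p=np.linalg.solve(A,b); return p,[float(np.linalg.norm(np.cross(p-o,d))) for o,d in L]
def proj(fn,p):
    f=np.load(f'pics/{fn}.npz'); F=240/np.tan(np.radians(float(f['fovy']))/2)
    T=np.linalg.inv(f['world_from_camera']); c=T[:3,:3]@p+T[:3,3]; x,y,z=c[0],-c[1],-c[2]
    if str(f['name'])=='wrist':
        h=np.hypot(x,y);t=np.arctan2(h,z); return f['cx']+F*t*x/h, f['cy']+F*t*y/h
    return f['cx']+F*x/z, f['cy']+F*y/z
E
python3 - <<'E'
from h import *
for n in ('scene','side','wrist'):
    f=snap(n,n+'0'); print(n,f['fovy'],f['cx'],f['cy'],np.round(f['world_from_camera'],3).tolist(), [k for k in f])
o=status.get_obs(); print(o)
E
```

```text
scene 49.824796880203195 319.09732067125896 235.29767735024066 [[0.904, 0.298, -0.307, 0.056], [-0.428, 0.634, -0.644, -0.89], [0.003, 0.714, 0.7, 1.105], [0.0, 0.0, 0.0, 1.0]] ['img', 'fovy', 'cx', 'cy', 'world_from_camera']
side 47.73551234479358 313.4867209490186 241.61398543001923 [[-0.895, 0.234, -0.381, 0.063], [-0.447, -0.501, 0.741, 0.844], [-0.017, 0.833, 0.553, 0.762], [0.0, 0.0, 0.0, 1.0]] ['img', 'fovy', 'cx', 'cy', 'world_from_camera']
wrist 65.70646984690485 315.9794736931658 240.76639200764149 [[0.279, 0.917, 0.285, 0.262], [-0.96, 0.267, 0.081, -0.628], [-0.002, -0.296, 0.955, 0.373], [0.0, 0.0, 0.0, 1.0]] ['img', 'fovy', 'cx', 'cy', 'world_from_camera']
{'clock': 0.15, 'joints': array([ 1.17888841,  0.47763463,  0.02235846,  1.55618539, -0.01149299,
        1.1093001 , -0.08309023]), 'qvel': array([ 0.00173572, -0.00203489,  0.00020506, -0.00312747, -0.00010278,
       -0.00073995,  0.00019604]), 'tau': array([ 2.63627226e-03, -5.96922898e+01,  1.61015254e+00, -2.81492043e+01,
        1.26268630e-02,  6.55987955e-03,  1.54693218e-06]), 'tcp_pos': array([ 0.18887225, -0.64757849,  0.23054937]), 'orientation': array([-3.10865886e+00, -4.44148698e-01,  4.80302273e-04]), 'contact_force': array([-0.351334  ,  0.60215069, -0.31770139]), 'moment': array([-0.03571529,  0.04780984, -0.00147705]), 'gripper_force': 0.0, 'grip_width': 0.08524491722338769}
```

View pics/scene0.png

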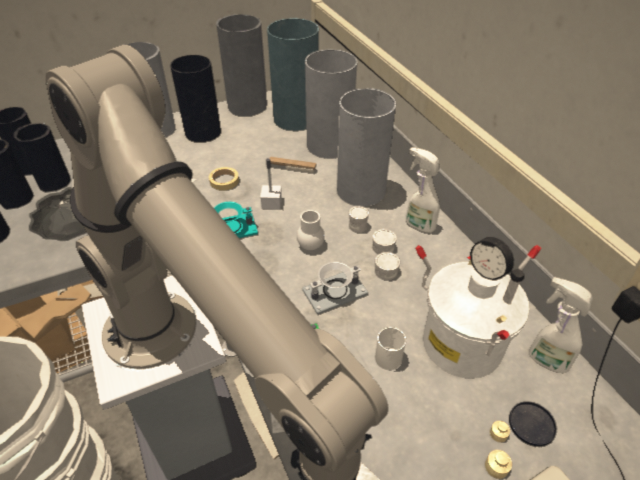

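View pics/side0.png

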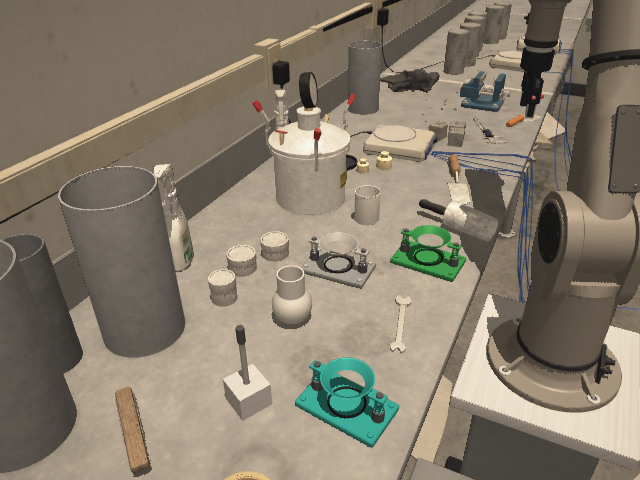

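The scene view shows the flask neck near (310,217), the rod top near (269,160), the grey ring near (334,278), the beaker near (391,348), and the tins near (359,219), (384,240) and (387,265). In the side view they are at: rod top (240,330), flask rim (291,273), ring (339,245), beaker (367,195). I'll zoom in next for exact pixels.

```bash
python3 - <<'E'
from h import *
a=cv2.imread('pics/scene0.png')[145:375,250:425]; b=cv2.imread('pics/side0.png')[170:420,205:385]
def up(c,x0,y0,s):
    d=cv2.resize(c,None,fx=s,fy=s,interpolation=cv2.INTER_CUBIC)
    for x in range(-(-x0//20)*20,x0+c.shape[1],20): cv2.line(d,(int((x-x0+.5)*s),0),(int((x-x0+.5)*s),6),(0,0,255),1); cv2.putText(d,str(x),(int((x-x0)*s)-8,16),0,.33,(0,0,255),1)
    for y in range(-(-y0//20)*20,y0+c.shape[0],20): cv2.line(d,(0,int((y-y0+.5)*s)),(6,int((y-y0+.5)*s)),(0,0,255),1); cv2.putText(d,str(y),(8,int((y-y0)*s)+5),0,.33,(0,0,255),1)
    return d
A=up(a,250,145,2.3);B=up(b,205,170,2.2)
H=max(A.shape[0],B.shape[0]); o=np.zeros((H,A.shape[1]+B.shape[1],3),np.uint8); o[:A.shape[0],:A.shape[1]]=A; o[:B.shape[0],A.shape[1]:]=B
print(o.shape);cv2.imwrite('pics/c1.png',o)
E
```

```text
(550, 798, 3)
```

View pics/c1.png

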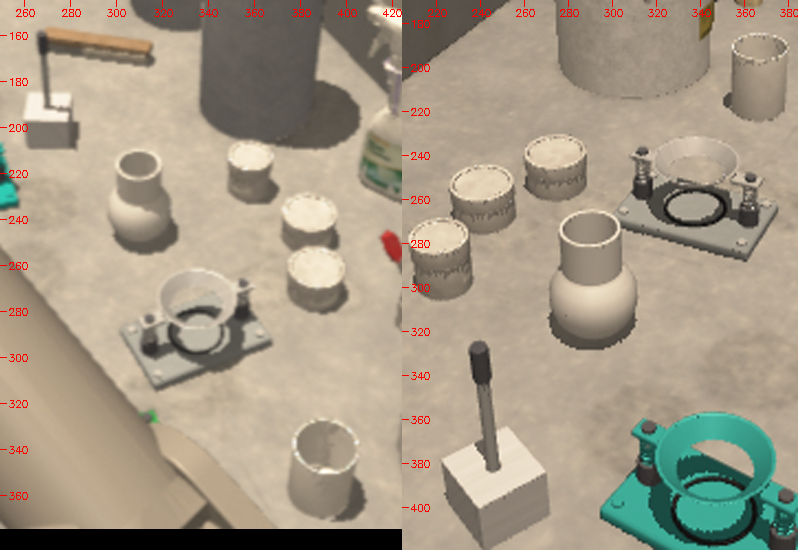

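```bash
python3 - <<'E'
from h import *
S=lambda X,Y:('scene0',250+X/2.3-.5,145+Y/2.3-.5)
D=lambda X,Y:('side0',205+(X-402)/2.2-.5,170+Y/2.2-.5)
for n,a,b in [('flask rim',(138,164),(590,230)),('ring top',(198.5,293),(696,162)),('beaker rim',(324.5,441),(760.5,48)),('rod top',(42,35),(479,347)),('rod hole',(46,107),(493,467)),('t a',(251,157),(440,235)),('t b',(310,211),(482,184)),('t c',(316,265),(556,153)),
 ('plunger1',(150,320),(749,180)),('plunger2',(244,284),(641,152))]:
    p,e=tri(S(*a),D(*b)); print(n,p.round(4),np.round(e,4))
E
```

```text
flask rim [0.4982 0.102  0.1169] [0.0009 0.0009]
ring top [ 0.4835 -0.0911  0.0794] [0.0036 0.0036]
beaker rim [ 0.5073 -0.3316  0.0885] [0.0021 0.0021]
rod top [0.4636 0.3263 0.175 ] [0.0002 0.0002]
rod hole [0.4622 0.3286 0.0522] [0.0004 0.0004]
t a [0.6637 0.1075 0.0612] [0.0004 0.0004]
t b [ 0.689  -0.0017  0.0467] [0.0021 0.0021]
t c [ 0.6476 -0.086   0.0473] [0.0023 0.0023]
plunger1 [ 0.4229 -0.0953  0.0698] [0.0003 0.0003]
plunger2 [ 0.5449 -0.0934  0.0712] [0.0002 0.0002]
```

View pics/wrist0.png

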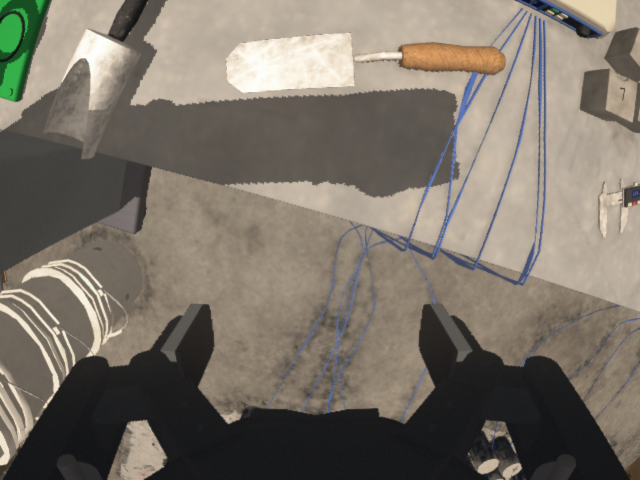

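Wrist view: only the trowel and bench edge, nothing of use yet. The triangulated heights match the text (flask rim 0.117 vs 0.116, rod top 0.175, plungers about 0.071 and 122 mm apart). The tool goes over the flask first to look inside, squared to the world axes.

```bash
cat >> h.py <<'E'
R0=R.from_matrix(np.diag([1.,-1,-1]))
def go(*pts,Rt=R0):
    o=status.get_obs(); Rc=R.from_rotvec(o['orientation'])
    print('t',round(o['clock'],2),'tcp',o['tcp_pos'].round(4),'F',o['contact_force'].round(1),'w',round(o['grip_width'],4),'j',o['joints'].round(2))
    for p in pts: print(p,'dp',Rc.inv().apply(np.array(p)-o['tcp_pos']).round(4),'rot',(Rc.inv()*Rt).as_rotvec().round(4))
E
python3 -c "
from h import *
go((.47,-.35,.30),(.40,.10,.32),(.39,.11,.34))"
```

```text
t 0.15 tcp [ 0.1889 -0.6476  0.2305] F [-0.4  0.6 -0.3] w 0.0852 j [ 1.18  0.48  0.02  1.56 -0.01  1.11 -0.08]
(0.47, -0.35, 0.3) dp [ 0.3532 -0.207  -0.0692] rot [-0.0014  0.0003  0.2838]
(0.4, 0.1, 0.32) dp [ 0.412  -0.6587 -0.0886] rot [-0.0014  0.0003  0.2838]
(0.39, 0.11, 0.34) dp [ 0.4052 -0.6711 -0.1086] rot [-0.0014  0.0003  0.2838]
```

```bash
python3 -m handwheel '[{"dp":[0.35,-0.207,-0.07],"delta_rot":[-0.0014,0.0003,0.2838]},{"dp":[0.35,-0.207,-0.07],"delta_rot":[-0.0014,0.0003,0.2838]},{"dp":[0.35,-0.207,-0.07],"delta_rot":[-0.0014,0.0003,0.2838]},{"dp":[0.35,-0.207,-0.07],"delta_rot":[-0.0014,0.0003,0.2838]},{"dp":[0.35,-0.207,-0.07],"delta_rot":[-0.0014,0.0003,0.2838]},{"dp":[0.35,-0.207,-0.07],"delta_rot":[-0.0014,0.0003,0.2838]},{"dp":[0.35,-0.207,-0.07],"delta_rot":[-0.0014,0.0003,0.2838]},{"dp":[0.35,-0.207,-0.07],"delta_rot":[-0.0014,0.0003,0.2838]}]' 1; python3 -c "
from h import *
go((.485,.1,.30))"
```

```text
clock: 1.15
tcp_pos: [0.47, -0.3478, 0.3016]
orientation: [3.141, 0.011, 0.003]
contact_force: [-0.1, 0.3, 0.0]
grip_width: 0.0854
gripper_force: 0.0
t 1.15 tcp [ 0.47   -0.3478  0.3016] F [-0.1  0.3  0. ] w 0.0854 j [ 0.6   0.27 -0.08  1.69  0.02  1.18 -1.05]
(0.485, 0.1, 0.3) dp [ 0.0181 -0.4476  0.0015] rot [ 0.0004 -0.0021  0.0069]
```

```bash
python3 -m handwheel '[{"dp":[0.018,-0.448,0.0],"delta_rot":[0,0,0]},{"dp":[0.018,-0.448,0.0],"delta_rot":[0,0,0]},{"dp":[0.018,-0.448,0.0],"delta_rot":[0,0,0]},{"dp":[0.018,-0.448,0.0],"delta_rot":[0,0,0]},{"dp":[0.018,-0.448,0.0],"delta_rot":[0,0,0]},{"dp":[0.018,-0.448,0.0],"delta_rot":[0,0,0]},{"dp":[0.018,-0.448,0.0],"delta_rot":[0,0,0]},{"dp":[0.018,-0.448,0.0],"delta_rot":[0,0,0]},{"dp":[0.018,-0.448,0.0],"delta_rot":[0,0,0]}]'; python3 -c "
from h import *
go((.463,.328,.26))
snap('wrist','w1')
for n,p in dict(rim=(.4982,.102,.116),foot=(.4982,.102,.005),ring=(.484,-.0944,.076),seat=(.484,-.0944,.062)).items(): print(n,np.round(proj('w1',np.array(p)),1))"
```

```text
clock: 2.28
tcp_pos: [0.485, 0.0958, 0.3003]
orientation: [3.14, -0.0, -0.0]
contact_force: [0.2, -0.3, -0.6]
grip_width: 0.0857
gripper_force: 0.0
t 2.27 tcp [0.485  0.0958 0.3003] F [ 0.2 -0.3 -0.6] w 0.0857 j [ 0.05  0.14 -0.42  1.87  0.06  1.15 -1.95]
(0.463, 0.328, 0.26) dp [-0.022  -0.2323  0.0399] rot [ 0.0021  0.0002 -0.0001]
rim [307.4 199.3]
foot [309.4 181.7]
ring [489.4 208. ]
seat [484.2 205.3]
```

View pics/w1.png

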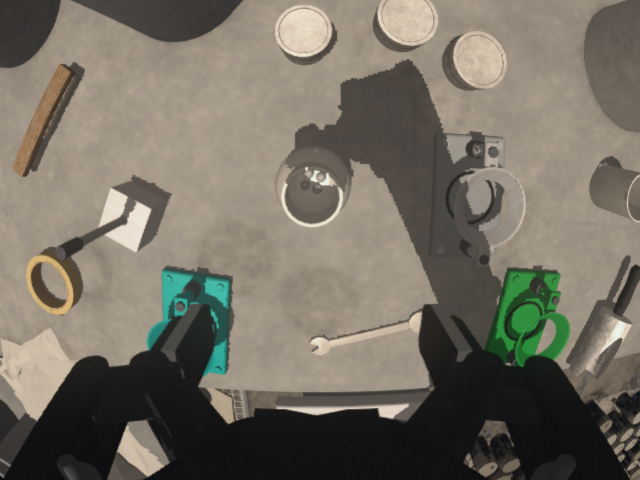

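Wrist view 1: flask mouth around (312,196), beads at about (315,177); the grey ring at (488,208) agrees with its prediction (489,208). The flask is a few px off, so I'll zoom on it.

```bash
python3 - <<'E'
from h import *
c=cv2.imread('pics/w1.png')[140:240,265:365]
cv2.imwrite('pics/c2.png',cv2.resize(c,None,fx=5,fy=5,interpolation=cv2.INTER_NEAREST))
E
```

```text
(no output)
```

View pics/c2.png

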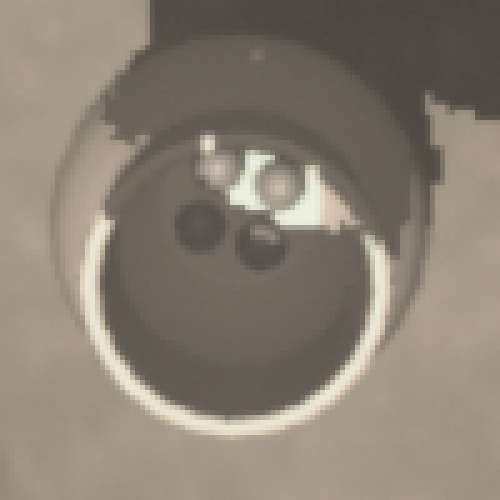

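Zoom: rim circle centred at (311.9,196.5), four beads in a 2x2 cluster near the floor's centre, with a gap in the middle about one rod wide.

```bash
python3 - <<'E'
from h import *
P=lambda X,Y:(265+X/5-.5,140+Y/5-.5)
print('rim',onz('w1',*P(237,285),.116))
print('rim tri',tri(('w1',*P(237,285)),('scene0',310-.5,216.3-.5),('side0',290.5-.5,274.5-.5)))
b=np.array([onz('w1',*P(*q),.011) for q in [(200,225),(262,243),(217,168),(280,185)]]);print(b.round(4),b.mean(0))
print('floor c',onz('w1',*P(245,250),.005))
# flask reprojection
for p in [(.4982,.102,.116)]: print(proj('scene0',np.array(p)),proj('side0',np.array(p)))
go((.463,.327,.26),(.463,.327,.139))
E
```

```text
rim [0.5007541  0.09796443 0.116     ]
rim tri (array([0.49928518, 0.09997069, 0.11641697]), [0.0025181260493681895, 0.002218249133552234, 0.001606738490178942])
[[0.4958 0.1076 0.011 ]
 [0.4915 0.0931 0.011 ]
 [0.5093 0.1036 0.011 ]
 [0.5053 0.0889 0.011 ]] [0.50046158 0.0982816  0.011     ]
floor c [0.48884027 0.09710911 0.005     ]
(np.float64(309.23920118345103), np.float64(216.26455532497465)) (np.float64(289.5969072227786), np.float64(274.16300850592256))
t 2.33 tcp [0.4851 0.0946 0.3003] F [ 0.3 -1.4  0.2] w 0.0854 j [ 0.06  0.14 -0.41  1.87  0.06  1.15 -1.95]
(0.463, 0.327, 0.26) dp [-0.0226 -0.2325  0.0397] rot [ 0.0025  0.0002 -0.0022]
(0.463, 0.327, 0.139) dp [-0.0226 -0.2328  0.1607] rot [ 0.0025  0.0002 -0.0022]
```

```bash
python3 -m handwheel '[{"dp":[-0.022,-0.230,0.04],"delta_rot":[0,0,0]},{"dp":[-0.022,-0.230,0.04],"delta_rot":[0,0,0]},{"dp":[-0.022,-0.230,0.04],"delta_rot":[0,0,0]},{"dp":[-0.022,-0.230,0.04],"delta_rot":[0,0,0]},{"dp":[-0.022,-0.230,0.04],"delta_rot":[0,0,0]},{"dp":[-0.022,-0.230,0.04],"delta_rot":[0,0,0]},{"dp":[-0.022,-0.230,0.04],"delta_rot":[0,0,0]}]'; python3 - <<'E'
from h import *
snap('wrist','w2'); go((.463,.327,.26),(.463,.327,.139))
for n,p in dict(top=(.4636,.3263,.175),hole=(.4622,.3286,.05),tcp=status.get_obs()['tcp_pos']).items(): print(n,np.round(proj('w2',np.array(p)),1))
c=cv2.imread('pics/w2.png')[110:360,200:440]
cv2.imwrite('pics/c3.png',cv2.resize(c,None,fx=2,fy=2))
E
```

```text
clock: 3.2
tcp_pos: [0.4644, 0.3241, 0.2604]
orientation: [3.139, -0.006, 0.002]
contact_force: [1.4, -0.4, -0.2]
grip_width: 0.0852
gripper_force: 0.0
t 3.25 tcp [0.4642 0.3245 0.2606] F [-0.2 -0.2  0.4] w 0.0856 j [-0.29  0.32 -0.54  1.76  0.18  1.11 -2.46]
(0.463, 0.327, 0.26) dp [-0.0013 -0.0025  0.0006] rot [ 0.0022 -0.0012 -0.0035]
(0.463, 0.327, 0.139) dp [-0.0014 -0.0028  0.1216] rot [ 0.0022 -0.0012 -0.0035]
top [310.5 249.7]
hole [309.7 210.1]
tcp [312.3 311.2]
```

View pics/c3.png

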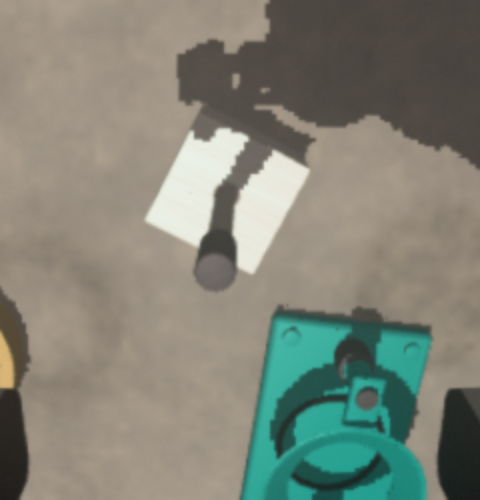

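The wrist view shows the rod's top at (307,246), 2–3 mm from the stereo estimate, which is well inside the open fingers. Next: descend and grip.

```bash
python3 -m handwheel '[{"dp":[0.001,-0.003,0.06],"delta_rot":[0,0,0]},{"dp":[0.001,-0.003,0.10],"delta_rot":[0,0,0]},{"dp":[0.001,-0.003,0.121],"delta_rot":[0,0,0]},{"dp":[0.001,-0.003,0.121],"delta_rot":[0,0,0]},{"dp":[0.001,-0.003,0.121],"delta_rot":[0,0,0]}]'; python3 -m handwheel '[{"dp":[0,0,0],"delta_rot":[0,0,0]},{"dp":[0,0,0],"delta_rot":[0,0,0]},{"dp":[0,0,0],"delta_rot":[0,0,0]},{"dp":[0,0,0],"delta_rot":[0,0,0]},{"dp":[0,0,0],"delta_rot":[0,0,0]},{"dp":[0,0,0],"delta_rot":[0,0,0]}]' 0 60; python3 -c "
from h import *
go((.465,.328,.139),(.465,.328,.30))"
```

```text
clock: 3.88
tcp_pos: [0.4651, 0.3295, 0.1406]
orientation: [3.141, -0.002, 0.003]
contact_force: [0.1, 0.7, 0.2]
grip_width: 0.0856
gripper_force: 0.0
clock: 4.62
tcp_pos: [0.4643, 0.329, 0.1395]
orientation: [3.139, -0.001, 0.001]
contact_force: [0.8, -1.0, 3.3]
grip_width: 0.0124
gripper_force: 58.4
t 4.62 tcp [0.4643 0.329  0.1395] F [ 0.8 -1.   3.3] w 0.0124 j [-0.33  0.46 -0.5   1.87  0.28  0.88 -2.55]
(0.465, 0.328, 0.139) dp [0.0007 0.001  0.0005] rot [ 0.0022 -0.0006 -0.0003]
(0.465, 0.328, 0.3) dp [ 0.0008  0.0014 -0.1605] rot [ 0.0022 -0.0006 -0.0003]
```

```bash
python3 -m handwheel '[{"dp":[0,0,-0.04],"delta_rot":[0,0,0]},{"dp":[0,0,-0.09],"delta_rot":[0,0,0]},{"dp":[0,0,-0.14],"delta_rot":[0,0,0]},{"dp":[0,0.03,-0.165],"delta_rot":[0,0,0]},{"dp":[0.01,0.08,-0.165],"delta_rot":[0,0,0]},{"dp":[0.02,0.13,-0.165],"delta_rot":[0,0,0]},{"dp":[0.03,0.18,-0.165],"delta_rot":[0,0,0]},{"dp":[0.036,0.22,-0.165],"delta_rot":[0,0,0]},{"dp":[0.036,0.2305,-0.165],"delta_rot":[0,0,0]},{"dp":[0.036,0.2305,-0.165],"delta_rot":[0,0,0]},{"dp":[0.036,0.2305,-0.165],"delta_rot":[0,0,0]},{"dp":[0.036,0.2305,-0.165],"delta_rot":[0,0,0]}]'; python3 - <<'E'
from h import *
snap('wrist','w3');snap('scene','s3');snap('side','d3'); go((.500,.0985,.305))
t=status.get_obs()['tcp_pos']
for n,p in dict(tcp=t,tip=t-[0,0,.130],rim=(.5,.0985,.116)).items(): print(n,[np.round(proj(k,np.array(p)),1) for k in('w3','s3','d3')])
a=cv2.imread('pics/w3.png')[110:330,230:430];b=cv2.imread('pics/s3.png')[120:270,250:370];c=cv2.imread('pics/d3.png')[140:340,235:345]
I=[cv2.resize(x,None,fx=s,fy=s,interpolation=cv2.INTER_CUBIC) for x,s in((a,1.8),(b,1.8),(c,1.8))]
H=max(i.shape[0] for i in I); o=np.hstack([cv2.copyMakeBorder(i,0,H-i.shape[0],0,0,0) for i in I]);print(o.shape,[i.shape for i in I]);cv2.imwrite('pics/c4.png',o)
E
```

```text
clock: 6.12
tcp_pos: [0.4999, 0.1008, 0.3047]
orientation: [3.141, 0.004, 0.001]
contact_force: [-0.2, 0.7, -0.2]
grip_width: 0.0123
gripper_force: 58.7
t 6.28 tcp [0.4999 0.1    0.3047] F [ 1.2  0.5 -0.8] w 0.0123 j [ 0.07  0.17 -0.43  1.83  0.08  1.16 -1.96]
(0.5, 0.0985, 0.305) dp [ 0.      0.0015 -0.0003] rot [ 0.0012 -0.0004  0.0013]
tcp [array([315.1, 310.4]), array([309.4, 162.5]), array([284.9, 188.9])]
tip [array([315.4, 229.8]), array([309.9, 200.8]), array([288. , 248.9])]
rim [array([317.1, 212.5]), array([310.3, 216.8]), array([289.6, 273. ])]
(396, 774, 3) [(396, 360, 3), (270, 216, 3), (360, 198, 3)]
```

View pics/c4.png

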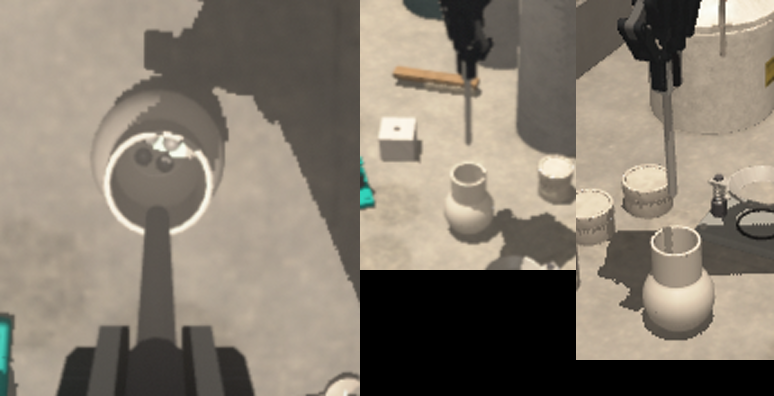

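The wrist view shows the rod tip at about (317.5,229.5) and the flask mouth at (317.5,212); scene and side views agree within about 1 px. So the tip lies on the flask axis within about 2 mm. Time to go down into it.

```bash
python3 -m handwheel '[{"dp":[0,-0.001,0.04],"delta_rot":[0,0,0]},{"dp":[0,-0.001,0.08],"delta_rot":[0,0,0]},{"dp":[0,-0.001,0.12],"delta_rot":[0,0,0]},{"dp":[0,-0.001,0.14],"delta_rot":[0,0,0]},{"dp":[0,-0.001,0.145],"delta_rot":[0,0,0]},{"dp":[0,-0.001,0.145],"delta_rot":[0,0,0]}]';  python3 -m handwheel '[{"dp":[0,0,0.005],"delta_rot":[0,0,0]},{"dp":[0,0,0.010],"delta_rot":[0,0,0]},{"dp":[0,0,0.015],"delta_rot":[0,0,0]}]'
```

```text
clock: 7.02
tcp_pos: [0.5005, 0.1003, 0.1601]
orientation: [3.141, 0.0, 0.001]
contact_force: [-0.1, -0.3, -0.2]
grip_width: 0.0124
gripper_force: 58.7
clock: 7.4
tcp_pos: [0.5003, 0.1, 0.1447]
orientation: [3.14, -0.0, 0.002]
contact_force: [0.9, -1.0, -0.2]
grip_width: 0.0126
gripper_force: 58.7
```

```bash
python3 -m handwheel '[{"dp":[0,0,0.003],"delta_rot":[0,0,0]},{"dp":[0,0,0.006],"delta_rot":[0,0,0]},{"dp":[0,0,0.006],"delta_rot":[0,0,0]}]';  python3 -m handwheel '[{"dp":[0,0,0.002],"delta_rot":[0,0,0]},{"dp":[0,0,0.002],"delta_rot":[0,0,0]}]'
```

```text
clock: 7.78
tcp_pos: [0.5, 0.1, 0.1385]
orientation: [3.14, 0.0, 0.0]
contact_force: [-0.1, -0.7, -1.1]
grip_width: 0.0124
gripper_force: 58.7
clock: 8.02
tcp_pos: [0.5001, 0.1, 0.1366]
orientation: [3.14, 0.0, 0.001]
contact_force: [0.3, 0.3, -0.7]
grip_width: 0.0124
gripper_force: 58.7
```

No contact, and the tip is about 1.5 mm above the inner floor. First circle.

```bash
python3 -m handwheel '[{"dp":[0.005,0,0],"delta_rot":[0,0,0]},{"dp":[0.010,0,0],"delta_rot":[0,0,0]},{"dp":[0.010,0,0],"delta_rot":[0,0,0]}]'; python3 -m handwheel '[{"dp":[-0.0013,0.005,0],"delta_rot":[0,0,0]},{"dp":[-0.005,0.0087,0],"delta_rot":[0,0,0]},{"dp":[-0.010,0.010,0],"delta_rot":[0,0,0]},{"dp":[-0.015,0.0087,0],"delta_rot":[0,0,0]},{"dp":[-0.0187,0.005,0],"delta_rot":[0,0,0]},{"dp":[-0.020,0,0],"delta_rot":[0,0,0]},{"dp":[-0.0187,-0.005,0],"delta_rot":[0,0,0]},{"dp":[-0.015,-0.0087,0],"delta_rot":[0,0,0]},{"dp":[-0.010,-0.010,0],"delta_rot":[0,0,0]},{"dp":[-0.005,-0.0087,0],"delta_rot":[0,0,0]},{"dp":[-0.0013,-0.005,0],"delta_rot":[0,0,0]},{"dp":[0,0,0],"delta_rot":[0,0,0]}]'; python3 - <<'E'
from h import *
snap('side','d4');snap('scene','s4'); go((.5,.1,.1366))
for k in('s4','d4'): print(np.round(proj(k,np.array((.5,.0985,.116))),1))
b=cv2.imread('pics/s4.png')[150:270,260:360];c=cv2.imread('pics/d4.png')[220:340,240:340]
cv2.imwrite('pics/c5.png',np.hstack([cv2.resize(x,None,fx=4,fy=4,interpolation=cv2.INTER_CUBIC) for x in(b,c)]))
E
```

```text
clock: 8.4
tcp_pos: [0.5102, 0.0996, 0.1365]
orientation: [3.14, -0.001, -0.001]
contact_force: [-2.1, -0.5, -0.8]
grip_width: 0.0122
gripper_force: 58.8
clock: 9.9
tcp_pos: [0.5097, 0.1, 0.1365]
orientation: [3.141, 0.0, -0.001]
contact_force: [-2.5, 1.4, 1.1]
grip_width: 0.0125
gripper_force: 58.9
t 10.0 tcp [0.5096 0.099  0.1364] F [-1.9 -0.3  0.5] w 0.0125 j [ 0.02  0.37 -0.4   1.99  0.2   0.82 -2.07]
(0.5, 0.1, 0.1366) dp [-0.0096 -0.001  -0.0002] rot [ 0.002   0.001  -0.0011]
[310.3 216.8]
[289.6 273. ]
```

View pics/c5.png

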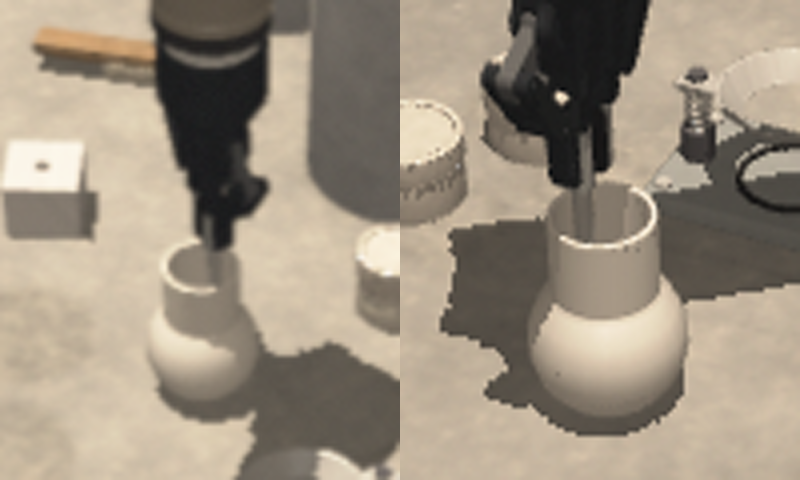

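The flask hasn't moved (rim at (310,217) in scene, (291,274) in side) and the rod is inside. Two more circles, then centre and lift.

```bash
python3 -m handwheel '[{"dp":[-0.0013,0.005,0],"delta_rot":[0,0,0]},{"dp":[-0.005,0.0087,0],"delta_rot":[0,0,0]},{"dp":[-0.010,0.010,0],"delta_rot":[0,0,0]},{"dp":[-0.015,0.0087,0],"delta_rot":[0,0,0]},{"dp":[-0.0187,0.005,0],"delta_rot":[0,0,0]},{"dp":[-0.020,0,0],"delta_rot":[0,0,0]},{"dp":[-0.0187,-0.005,0],"delta_rot":[0,0,0]},{"dp":[-0.015,-0.0087,0],"delta_rot":[0,0,0]},{"dp":[-0.010,-0.010,0],"delta_rot":[0,0,0]},{"dp":[-0.005,-0.0087,0],"delta_rot":[0,0,0]},{"dp":[-0.0013,-0.005,0],"delta_rot":[0,0,0]},{"dp":[0,0,0],"delta_rot":[0,0,0]}]'; python3 -m handwheel '[{"dp":[-0.0013,0.005,0],"delta_rot":[0,0,0]},{"dp":[-0.005,0.0087,0],"delta_rot":[0,0,0]},{"dp":[-0.010,0.010,0],"delta_rot":[0,0,0]},{"dp":[-0.015,0.0087,0],"delta_rot":[0,0,0]},{"dp":[-0.0187,0.005,0],"delta_rot":[0,0,0]},{"dp":[-0.020,0,0],"delta_rot":[0,0,0]},{"dp":[-0.0187,-0.005,0],"delta_rot":[0,0,0]},{"dp":[-0.015,-0.0087,0],"delta_rot":[0,0,0]},{"dp":[-0.010,-0.010,0],"delta_rot":[0,0,0]},{"dp":[-0.005,-0.0087,0],"delta_rot":[0,0,0]},{"dp":[-0.0013,-0.005,0],"delta_rot":[0,0,0]},{"dp":[0,0,0],"delta_rot":[0,0,0]}]';  python3 -m handwheel '[{"dp":[-0.01,0,0],"delta_rot":[0,0,0]},{"dp":[-0.01,0,0],"delta_rot":[0,0,0]},{"dp":[-0.01,0,-0.04],"delta_rot":[0,0,0]},{"dp":[-0.01,0,-0.09],"delta_rot":[0,0,0]},{"dp":[-0.01,0,-0.14],"delta_rot":[0,0,0]},{"dp":[-0.01,0,-0.168],"delta_rot":[0,0,0]},{"dp":[-0.01,0,-0.168],"delta_rot":[0,0,0]}]'; python3 - <<'E'
from h import *
for b in [(.5073,-.3316,.27)]: go(b)
E
```

```text
clock: 11.5
tcp_pos: [0.5102, 0.1001, 0.1366]
orientation: [3.141, -0.0, 0.0]
contact_force: [-2.4, 1.1, -0.2]
grip_width: 0.0124
gripper_force: 58.8
clock: 13.0
tcp_pos: [0.5107, 0.0998, 0.1367]
orientation: [3.141, -0.001, 0.002]
contact_force: [-0.2, 1.0, 0.1]
grip_width: 0.0121
gripper_force: 58.7
clock: 13.88
tcp_pos: [0.5012, 0.1009, 0.3072]
orientation: [3.141, 0.0, 0.009]
contact_force: [0.1, 0.6, -0.3]
grip_width: 0.0124
gripper_force: 58.7
t 13.88 tcp [0.5012 0.1009 0.3072] F [ 0.1  0.6 -0.3] w 0.0124 j [ 0.07  0.17 -0.44  1.82  0.08  1.16 -1.97]
(0.5073, -0.3316, 0.27) dp [0.0057 0.4325 0.0374] rot [ 0.0004 -0.0059  0.0002]
```

```bash
python3 -m handwheel '[{"dp":[0,0.03,0],"delta_rot":[0,0,0]},{"dp":[0.001,0.08,0],"delta_rot":[0,0,0]},{"dp":[0.002,0.13,0],"delta_rot":[0,0,0]},{"dp":[0.003,0.18,0.01],"delta_rot":[0,0,0]},{"dp":[0.004,0.23,0.02],"delta_rot":[0,0,0]},{"dp":[0.005,0.28,0.03],"delta_rot":[0,0,0]},{"dp":[0.006,0.33,0.03],"delta_rot":[0,0,0]},{"dp":[0.006,0.38,0.03],"delta_rot":[0,0,0]},{"dp":[0.006,0.42,0.03],"delta_rot":[0,0,0]},{"dp":[0.006,0.432,0.03],"delta_rot":[0,0,0]},{"dp":[0.006,0.432,0.03],"delta_rot":[0,0,0]},{"dp":[0.006,0.432,0.03],"delta_rot":[0,0,0]}]'; python3 - <<'E'
from h import *
snap('wrist','w5');snap('scene','s5');snap('side','d5'); go((.507,-.3316,.27))
t=status.get_obs()['tcp_pos']
for n,p in dict(tip=t-[0,0,.130],rim=(.5073,-.3316,.085)).items(): print(n,[np.round(proj(k,np.array(p)),1) for k in('w5','s5','d5')])
a=cv2.imread('pics/w5.png')[110:330,230:430];b=cv2.imread('pics/s5.png')[280:400,340:450];c=cv2.imread('pics/d5.png')[90:240,320:420]
I=[cv2.resize(x,None,fx=1.8,fy=1.8,interpolation=cv2.INTER_CUBIC) for x in(a,b,c)]
H=max(i.shape[0] for i in I); o=np.hstack([cv2.copyMakeBorder(i,0,H-i.shape[0],0,0,0) for i in I]);print(o.shape,[i.shape for i in I]);cv2.imwrite('pics/c6.png',o)
E
```

```text
clock: 15.38
tcp_pos: [0.5065, -0.3297, 0.2748]
orientation: [3.142, 0.004, 0.0]
contact_force: [0.1, -0.3, 0.2]
grip_width: 0.0125
gripper_force: 58.7
t 15.53 tcp [ 0.5065 -0.3303  0.2754] F [ 0.5 -1.3 -0.3] w 0.0126 j [ 0.59  0.33 -0.15  1.67  0.05  1.14 -1.14]
(0.507, -0.3316, 0.27) dp [0.0005 0.0013 0.0054] rot [ 0.001  -0.0008  0.0022]
tip [array([315.3, 230. ]), array([391.8, 322. ]), array([367.7, 171.4])]
rim [array([316.8, 211.5]), array([389.8, 337.7]), array([366.7, 192.1])]
(396, 738, 3) [(396, 360, 3), (216, 198, 3), (270, 180, 3)]
```

View pics/c6.png

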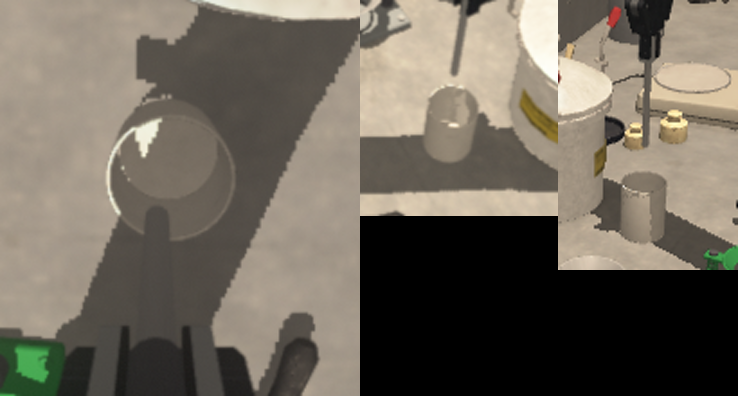

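The wrist view puts the beaker mouth at (325,208) and the rod tip near (317,229), so the mouth is a few mm toward -y. I'll fuse the three views.

```bash
python3 - <<'E'
from h import *
w=('w5',230+171.5/1.8-.5,110+177/1.8-.5)
print(onz(*w,.085),tri(w,('s5',390.6,336.7),('d5',367,192.8)))
print(onz('w5',230+158/1.8-.5,110+216/1.8-.5,.145))
E
```

```text
[ 0.51071949 -0.33884516  0.085     ] (array([ 0.50922162, -0.33455474,  0.0838429 ]), [0.004492404396687423, 0.0045038497354751485, 0.0029797413245480483])
[ 0.50677512 -0.3318251   0.145     ]
```

```bash
python3 -m handwheel '[{"dp":[0.003,0.005,0.01],"delta_rot":[0,0,0]},{"dp":[0.003,0.005,0.05],"delta_rot":[0,0,0]},{"dp":[0.003,0.005,0.09],"delta_rot":[0,0,0]},{"dp":[0.003,0.005,0.12],"delta_rot":[0,0,0]},{"dp":[0.003,0.005,0.135],"delta_rot":[0,0,0]},{"dp":[0.003,0.005,0.139],"delta_rot":[0,0,0]},{"dp":[0.003,0.005,0.139],"delta_rot":[0,0,0]},{"dp":[0.003,0.005,0.139],"delta_rot":[0,0,0]}]'; python3 -m handwheel '[{"dp":[0,0,0],"delta_rot":[0,0,0]},{"dp":[0,0,0],"delta_rot":[0,0,0]},{"dp":[0,0,0],"delta_rot":[0,0,0]},{"dp":[0,0,0],"delta_rot":[0,0,0]},{"dp":[0,0,0],"delta_rot":[0,0,0]},{"dp":[0,0,0],"delta_rot":[0,0,0]}]' 1
```

```text
clock: 16.52
tcp_pos: [0.5099, -0.3375, 0.1376]
orientation: [3.139, -0.0, 0.004]
contact_force: [-0.0, -0.5, -0.0]
grip_width: 0.0124
gripper_force: 58.7
clock: 17.27
tcp_pos: [0.5092, -0.337, 0.1363]
orientation: [3.14, 0.0, 0.001]
contact_force: [-0.1, -0.3, -0.1]
grip_width: 0.0853
gripper_force: 0.0
```

```bash
python3 -m handwheel '[{"dp":[0,0,-0.02],"delta_rot":[0,0,0]},{"dp":[0,0,-0.05],"delta_rot":[0,0,0]},{"dp":[0,0,-0.09],"delta_rot":[0,0,0]},{"dp":[0,0,-0.14],"delta_rot":[0,0,0]},{"dp":[0,0,-0.165],"delta_rot":[0,0,0]},{"dp":[0,0,-0.165],"delta_rot":[0,0,0]}]'; python3 - <<'E'
from h import *
go((.500,.0985,.30))
snap('scene','s6');snap('side','d6')
for k,o in(('s6','scene0'),('d6','side0')):
    d=cv2.absdiff(cv2.imread(f'pics/{k}.png'),cv2.imread(f'pics/{o}.png')).max(2)
    u,v=map(int,proj(k,np.array((.51,-.336,.11)))); 
    m=d[v-45:v+46,u-40:u+41]
    print(k,u,v)
    for row in m[::5]: print(''.join('#' if x>40 else '.' for x in row[::2]))
E
```

```text
clock: 18.02
tcp_pos: [0.5101, -0.3374, 0.3037]
orientation: [3.138, -0.0, 0.007]
contact_force: [0.9, -0.3, -0.1]
grip_width: 0.0853
gripper_force: 0.0
t 18.02 tcp [ 0.5101 -0.3374  0.3037] F [ 0.9 -0.3 -0.1] w 0.0853 j [ 0.59  0.32 -0.15  1.62  0.05  1.2  -1.13]
(0.5, 0.0985, 0.3) dp [-0.0102 -0.4359  0.0021] rot [ 0.0037 -0.0046 -0.0001]
s6 392 332
..............................######.....
.........................................
.........................................
..................##.....................
.................###.....................
.................###.....................
..................##.....................
.........................................
..................##.....................
.........................................
.............#............#..............
.............#............#####..........
...............#.........#.#####.........
..........................###.#####......
############................###########..
#############................############
###############.............#############
################################
[... 160 characters left out ...]
............................
.........................................
.........................................
.........................................
.........................................
.........................................
.........................................
............####.........................
..........#...#########..#...............
..........#####.######.....#.............
..........#####.........###..............
.........######.........#................
.......########............##............
........######.............#######.......
.......####................############..
.........####............################
..........................###############
```

```bash
python3 - <<'E'
from h import *
for k in('s6','d6'):
    for z in(.004,.085,.135,.167): print(k,z,np.round(proj(k,np.array((.51,-.336,z))),0),end=' ')
    g=cv2.imread(f'pics/{k}.png').max(2); u,v=map(int,proj(k,np.array((.51,-.336,.085))))
    print()
    for row in g[v-75:v+50:3,u-36:u+40:2]: print(''.join('#+-. '[min(int(x)//45,4)] for x in row))
E
```

```text
s6 0.004 [388. 358.] s6 0.085 [392. 339.] s6 0.135 [394. 326.] s6 0.167 [395. 318.] 
                          -##-+#####++
.         ..          .   .+###+-###++
-         .--.      .--     -#+ .#####
--        .------------.    .##.-#####
--         .-----------      -########
++           .--------       +########
++-              ..         .-+#####+-
+--.                        .-+###-.  
.                           --+##+.   
-                            --.      
-   ..-                               
-.---.                                
-.                                  . 
                ..                    
               .++-                   
                ---                  .
                ---                  .
                -+-                  .
                ..                  ..
                ..                  ..
                                    ..
                  .                ...
               .. ...              ...
             .... .....           ....
            ..... .......         ....
            ......-.....-.        ...-
 
[... 1645 characters left out ...]
....-..+-  -+----------...........   
........++++-.+----------..... ..     
........+++++.-----------. .     . ...
.......-+++++--...  ..---....         
.......-+++++--.......---....   ..   .
......-++++++--.......---..     .  ...
.....++++++++-........----        ....
..-.. +++++++-........---+++-    ..  .
... . +++++++--.......---++++++-      
..  ++++++++---.......---+++++++++-   
     ..++  +.---......---++++++++++++ 
...  . --+++..--......--++++++++++++++
.   . .        .-....-++++++++++++++++
                        ++++++++++++++
            ...           .+++++++++.+
             ...         .   .+++++++-
             ...        .  .. ..++++++
           .. ..              .   .++-
```

```bash
python3 - <<'E'
from h import *
for z in(.14,.15,.16): 
    p=onz('s6',390,306,z); print(p.round(3),np.round(proj('d6',p),0))
c0=cv2.imread('pics/side0.png')[175:200,340:366].max(2);c1=cv2.imread('pics/d6.png')[175:200,340:366].max(2)
for a,b in zip(c0[::2],c1[::2]): print(a[::2],b[::2])
E
```

```text
[ 0.529 -0.286  0.14 ] [353. 179.]
[ 0.524 -0.292  0.15 ] [356. 175.]
[ 0.519 -0.299  0.16 ] [358. 170.]
[118  88 104  94 172 175 174 176 177 175 175 174 173] [119  88 104  95 174 175 175 177 177 176 175 175 173]
[117 102 105  93 173 174 175 177 180 177 175 177 180] [117 102 106  92 173 174 141 178 180 178 176 178 181]
[121 103 115 102 177 175 175 177 178 177 179 178 182] [121 103 116 102 178 101  95 105 178 177 180 179 183]
[123 119 115 179 177 174 177 180 177 176 181 190 185] [123 120 115 180 178  67  77  55 132 178 182 191 186]
[123 119  66 178 175 179 176 177 178 179 179 183 184] [124 120  67 179 176 173  41  46  64 180 180 184 184]
[122  72 125 175 177 179 178 179 183 183 182 197 226] [122  72 126 176 178 180 104  44  53 102 184 168 159]
[117 131 136 175 177 179 178 178 179 226 184 181 179] [117 132 136  97 178 180 178  42  43  84 134 132 131]
[147 142 136 181 181 184 185 184 178 168 179 181 180] [147 142 136  80  80  99 185 179  81 102 138 131 132]
[149 140 136 186 184 184 180 181 156 173 179 181 179] [150 141 136  81  80  81  80 101 152  89 116 131 131]
[147 141 135 177 177 180 178 176 233 169 176 178 178] [148 142 135  77  78  80  78  78 233 101  95 133 130]
[149 143 135 170 172 172 173 172 120 152 204 176 176] [150 144 134  75  76  76  75  76 120 124 136 109 129]
[148 144 133 167 172 175 172 172 129 145 155 143 139] [148 145 133  73  76  77  76  76 130 124 156 140 135]
[144 144 128 164 169 172 172 170 118 121 131 160 141] [144 145 128  72  74  75  75  75 115 122 132 160 141]
```

The rod stands leaning in the beaker: its grip top matches in both views at about (0.53,-0.29,0.14). Now for the flask.

```bash
python3 -m handwheel '[{"dp":[0,-0.05,0],"delta_rot":[0,0,0]},{"dp":[-0.005,-0.11,0],"delta_rot":[0,0,0]},{"dp":[-0.010,-0.17,0],"delta_rot":[0,0,0]},{"dp":[-0.010,-0.23,0],"delta_rot":[0,0,0]},{"dp":[-0.010,-0.29,0],"delta_rot":[0,0,0]},{"dp":[-0.010,-0.35,0],"delta_rot":[0,0,0]},{"dp":[-0.010,-0.41,0],"delta_rot":[0,0,0]},{"dp":[-0.010,-0.4365,0],"delta_rot":[0,0,0]},{"dp":[-0.010,-0.4365,0],"delta_rot":[0,0,0]},{"dp":[-0.010,-0.4365,0],"delta_rot":[0,0,0]},{"dp":[-0.010,-0.4365,0],"delta_rot":[0,0,0]}]'; cat > rim.py <<'E'
from h import *
def rim(fn,p,r):  # fit a circle of radius r lying at height p[2]: largest mean gradient along its projection
    from scipy.optimize import minimize
    g=cv2.GaussianBlur(cv2.imread(f'pics/{fn}.png').max(2),(0,0),1).astype(float); G=np.hypot(cv2.Sobel(g,6,1,0),cv2.Sobel(g,6,0,1))
    a=np.linspace(0,2*np.pi,72,endpoint=False)
    def s(q):
        P=np.array([proj(fn,np.array([q[0]+r*np.cos(t),q[1]+r*np.sin(t),p[2]])) for t in a],np.float32)
        return -np.clip(cv2.remap(G,P[:,0],P[:,1],1),0,300).mean()
    b=min(((s((p[0]+i,p[1]+j)),p[0]+i,p[1]+j) for i in np.arange(-.012,.013,.0015) for j in np.arange(-.012,.013,.0015)))
    m=minimize(s,b[1:],method='Nelder-Mead'); return m.x.round(4),round(m.fun,1)
E
python3 - <<'E'
from rim import *
snap('wrist','w7');snap('scene','s7');snap('side','d7'); go((.5,.0985,.20))
for k in('w1','w3','w7','s7','d7','scene0','side0'): print(k,rim(k,(.5,.0985,.116),.028),rim(k,(.5,.0985,.116),.0245))
print([rim('w7',(.484,-.0944,z),r) for z,r in((.076,.042),(.076,.044),(.062,.028))])
E
```

```text
clock: 19.5
tcp_pos: [0.499, 0.098, 0.3002]
orientation: [3.14, -0.004, -0.001]
contact_force: [0.2, 0.4, -0.2]
grip_width: 0.0854
gripper_force: 0.0
t 19.65 tcp [0.4991 0.0987 0.3006] F [-0.2 -0.4  0. ] w 0.0855 j [ 0.07  0.17 -0.44  1.84  0.08  1.15 -1.97]
(0.5, 0.0985, 0.2) dp [8.000e-04 1.000e-04 1.006e-01] rot [ 0.0016 -0.0004 -0.0017]
w1 (array([0.5044, 0.0965]), np.float64(-128.7)) (array([0.5006, 0.0983]), np.float64(-228.4))
w3 (array([0.5001, 0.0982]), np.float64(-171.3)) (array([0.5005, 0.0983]), np.float64(-241.4))
w7 (array([0.5001, 0.0982]), np.float64(-185.4)) (array([0.5005, 0.0982]), np.float64(-253.2))
s7 (array([0.4992, 0.0964]), np.float64(-136.5)) (array([0.498 , 0.0972]), np.float64(-151.3))
d7 (array([0.4975, 0.1013]), np.float64(-176.6)) (array([0.5009, 0.1027]), np.float64(-149.5))
scene0 (array([0.4988, 0.0962]), np.float64(-139.1)) (array([0.4981, 0.0973]), np.float64(-155.2))
side0 (array([0.4954, 0.1021]), np.float64(-126.1)) (array([0.4984, 0.1029]), np.float64(-130.6))
[(array([ 0.491 , -0.0992]), np.float64(-47.8)), (array([ 0.4851, -0.0941]), np.float64(-63.0)), (array([ 0.493 , -0.0897]), np.float64(-76.2))]
```

```bash
python3 -m handwheel '[{"dp":[0.001,0,0.05],"delta_rot":[0,0,0]},{"dp":[0.001,0,0.10],"delta_rot":[0,0,0]},{"dp":[0.001,0,0.15],"delta_rot":[0,0,0]},{"dp":[0.001,0,0.19],"delta_rot":[0,0,0]},{"dp":[0.001,0,0.215],"delta_rot":[0,0,0]},{"dp":[0.001,0,0.229],"delta_rot":[0,0,0]},{"dp":[0.001,0,0.229],"delta_rot":[0,0,0]},{"dp":[0.001,0,0.229],"delta_rot":[0,0,0]}]'; python3 -m handwheel '[{"dp":[0,0,0],"delta_rot":[0,0,0]},{"dp":[0,0,0],"delta_rot":[0,0,0]},{"dp":[0,0,0],"delta_rot":[0,0,0]},{"dp":[0,0,0],"delta_rot":[0,0,0]},{"dp":[0,0,0],"delta_rot":[0,0,0]},{"dp":[0,0,0],"delta_rot":[0,0,0]}]' 0 90
```

```text
clock: 20.65
tcp_pos: [0.5011, 0.0996, 0.0727]
orientation: [3.141, -0.0, 0.004]
contact_force: [0.2, -0.1, -0.0]
grip_width: 0.0851
gripper_force: 0.0
clock: 21.4
tcp_pos: [0.501, 0.0995, 0.0729]
orientation: [3.14, -0.0, 0.004]
contact_force: [-2.1, -0.2, 7.4]
grip_width: 0.0541
gripper_force: 94.1
```

```bash
python3 -m handwheel '[{"dp":[0,0,-0.01],"delta_rot":[0,0,0]},{"dp":[0,0,-0.03],"delta_rot":[0,0,0]},{"dp":[0,0,-0.06],"delta_rot":[0,0,0]},{"dp":[0,0,-0.09],"delta_rot":[0,0,0]},{"dp":[0,0,-0.11],"delta_rot":[0,0,0]},{"dp":[0,0,-0.12],"delta_rot":[0,0,0]},{"dp":[0,0,-0.12],"delta_rot":[0,0,0]}]'; python3 - <<'E'
from rim import *
snap('scene','s8');snap('side','d8');snap('wrist','w8')
go((.4855,-.0943,.19))
for k in('scene0','side0','d7','w7','s8','d8','w8'): print(k,[rim(k,(.484,-.0944,.076),r) for r in(.042,.043,.044,.045)])
t=status.get_obs()['tcp_pos']; z=t[2]-.0729+.116
for k in('s8','d8','w8'): print(k,z,rim(k,(t[0],t[1],z),.028),rim(k,(t[0],t[1],z),.0245))
E
```

```text
clock: 22.28
tcp_pos: [0.5001, 0.0995, 0.192]
orientation: [3.14, -0.0, 0.002]
contact_force: [0.8, 0.5, -4.1]
grip_width: 0.0537
gripper_force: 95.2
Still running in the background as job /tmp/bash_jobs.1000/f87d4b0f4c1a (pid 1130). You'll get a notice when it ends.
```

```bash
cat /tmp/bash_jobs.1000/f87d4b0f4c1a/stdout; kill -- -$(cat /tmp/bash_jobs.1000/f87d4b0f4c1a/pid)
```

```text
clock: 22.28
tcp_pos: [0.5001, 0.0995, 0.192]
orientation: [3.14, -0.0, 0.002]
contact_force: [0.8, 0.5, -4.1]
grip_width: 0.0537
gripper_force: 95.2
```

The flask is lifted, with its weight showing on the wrist. Next move is over the ring.

```bash
python3 -m handwheel '[{"dp":[0,0.01,0],"delta_rot":[0,0,0]},{"dp":[-0.002,0.03,0],"delta_rot":[0,0,0]},{"dp":[-0.004,0.06,0],"delta_rot":[0,0,0]},{"dp":[-0.007,0.09,0],"delta_rot":[0,0,0]},{"dp":[-0.010,0.12,0],"delta_rot":[0,0,0]},{"dp":[-0.013,0.15,0],"delta_rot":[0,0,0]},{"dp":[-0.015,0.18,0],"delta_rot":[0,0,0]},{"dp":[-0.015,0.19,0],"delta_rot":[0,0,0]},{"dp":[-0.015,0.194,0],"delta_rot":[0,0,0]},{"dp":[-0.015,0.194,0],"delta_rot":[0,0,0]},{"dp":[-0.015,0.194,0],"delta_rot":[0,0,0]}]'; timeout 60 python3 - <<'E'
from rim import *
snap('scene','s9');snap('side','d9')
go((.4852,-.0943,.192))
print(rim('side0',(.484,-.0944,.076),.043),flush=True); print(rim('w7',(.484,-.0944,.076),.043))
E
```

```text
clock: 23.8
tcp_pos: [0.4853, -0.0933, 0.1919]
orientation: [3.141, 0.003, 0.001]
contact_force: [0.3, 0.3, -3.4]
grip_width: 0.0542
gripper_force: 95.3
t 23.9 tcp [ 0.4853 -0.0936  0.192 ] F [-0.   0.1 -3.6] w 0.054 j [ 0.36  0.25 -0.34  2.    0.1   0.91 -1.61]
(0.4852, -0.0943, 0.192) dp [-0.0001  0.0007  0.    ] rot [ 0.0011 -0.0006  0.0014]
(array([ 0.4904, -0.0889]), np.float64(-90.7))
```

```bash
python3 -m handwheel '[{"dp":[0,0.0005,0.02],"delta_rot":[0,0,0]},{"dp":[0,0.0005,0.04],"delta_rot":[0,0,0]},{"dp":[0,0.0005,0.052],"delta_rot":[0,0,0]},{"dp":[0,0.0005,0.056],"delta_rot":[0,0,0]},{"dp":[0,0.0005,0.056],"delta_rot":[0,0,0]}]'; python3 -m handwheel '[{"dp":[0,0,0.003],"delta_rot":[0,0,0]},{"dp":[0,0,0.003],"delta_rot":[0,0,0]}]';python3 -m handwheel '[{"dp":[0,0,0.003],"delta_rot":[0,0,0]},{"dp":[0,0,0.003],"delta_rot":[0,0,0]}]';python3 -m handwheel '[{"dp":[0,0,0.003],"delta_rot":[0,0,0]},{"dp":[0,0,0.003],"delta_rot":[0,0,0]}]'
```

```text
clock: 24.52
tcp_pos: [0.4854, -0.0949, 0.1361]
orientation: [3.14, 0.0, 0.001]
contact_force: [-0.2, 1.0, -3.7]
grip_width: 0.0543
gripper_force: 95.4
clock: 24.78
tcp_pos: [0.4853, -0.0951, 0.1332]
orientation: [3.14, -0.0, 0.001]
contact_force: [-0.3, -0.1, -3.8]
grip_width: 0.0541
gripper_force: 95.4
clock: 25.02
tcp_pos: [0.4855, -0.0951, 0.1304]
orientation: [3.14, -0.0, 0.002]
contact_force: [-0.9, -0.3, 2.2]
grip_width: 0.0541
gripper_force: 95.9
clock: 25.28
tcp_pos: [0.4855, -0.0951, 0.1272]
orientation: [3.14, -0.0, 0.002]
contact_force: [-1.0, -1.0, 3.8]
grip_width: 0.0542
gripper_force: 95.9
```

Contact came at the expected height with almost no side force, so the flask is centred. Pressing on down.

```bash
python3 -m handwheel '[{"dp":[0,0,0.004],"delta_rot":[0,0,0]},{"dp":[0,0,0.008],"delta_rot":[0,0,0]},{"dp":[0,0,0.012],"delta_rot":[0,0,0]},{"dp":[0,0,0.015],"delta_rot":[0,0,0]},{"dp":[0,0,0.015],"delta_rot":[0,0,0]}]';  python3 -m handwheel '[{"dp":[0,0,0.002],"delta_rot":[0,0,0]},{"dp":[0,0,0.002],"delta_rot":[0,0,0]},{"dp":[0,0,0.002],"delta_rot":[0,0,0]}]'; python3 -m handwheel '[{"dp":[0,0,0.0015],"delta_rot":[0,0,0]},{"dp":[0,0,0.0015],"delta_rot":[0,0,0]},{"dp":[0,0,0.0015],"delta_rot":[0,0,0]}]'
```

```text
clock: 25.9
tcp_pos: [0.4856, -0.0951, 0.1123]
orientation: [3.14, -0.0, 0.002]
contact_force: [-3.0, -0.4, 9.6]
grip_width: 0.0544
gripper_force: 96.6
clock: 26.28
tcp_pos: [0.4855, -0.0952, 0.1106]
orientation: [3.14, -0.0, 0.002]
contact_force: [-3.3, 0.1, 10.8]
grip_width: 0.0539
gripper_force: 97.0
clock: 26.65
tcp_pos: [0.4857, -0.0951, 0.1103]
orientation: [3.139, -0.0, 0.003]
contact_force: [-7.5, 0.3, 22.6]
grip_width: 0.0537
gripper_force: 98.1
```

The force jumps at the stop, so the ring is fully down. I'll ease the x side load slightly and settle.

```bash
python3 -m handwheel '[{"dp":[-0.0007,0,0],"delta_rot":[0,0,0]},{"dp":[-0.0007,0,0],"delta_rot":[0,0,0]},{"dp":[-0.0007,0,0],"delta_rot":[0,0,0]},{"dp":[-0.0007,0,0],"delta_rot":[0,0,0]},{"dp":[-0.0007,0,0],"delta_rot":[0,0,0]},{"dp":[-0.0007,0,0],"delta_rot":[0,0,0]}]'; timeout 50 python3 - <<'E'
from h import *
snap('scene','s10');snap('side','d10'); go((.485,-.095,.11))
for k,o,(u,v) in(('s10','s6',(390,310)),('d10','d6',(355,188))):
    a,b=[cv2.imread(f'pics/{n}.png')[v-8:v+8,u-8:u+8].astype(int) for n in(k,o)]; print(k,'rod patch diff',np.abs(a-b).mean().round(1))
# tins unchanged in side view?
a,b=[cv2.imread(f'pics/{n}.png')[225:310,205:292].astype(int) for n in('d10','side0')]; print('tins diff',np.abs(a-b).mean().round(1))
E
```

```text
clock: 27.4
tcp_pos: [0.4855, -0.0952, 0.1103]
orientation: [3.139, -0.0, 0.004]
contact_force: [-5.6, 0.2, 21.5]
grip_width: 0.0539
gripper_force: 97.8
t 27.5 tcp [ 0.4856 -0.0951  0.1103] F [-6.3 -0.4 22.3] w 0.0542 j [ 0.33  0.36 -0.32  2.07  0.17  0.73 -1.66]
(0.485, -0.095, 0.11) dp [-0.0006 -0.0001  0.0003] rot [ 0.0021 -0.0027 -0.0001]
s10 rod patch diff 16.2
d10 rod patch diff 43.2
tins diff 8.4
```

```bash
timeout 50 python3 - <<'E'
from h import *
for k,(y,x) in(('s10',(300,380)),('s6',(300,380)),('d10',(174,340)),('d6',(174,340))):
    print(k);print(cv2.imread(f'pics/{k}.png')[y:y+20:2,x:x+28:2].max(2))
E
```

```text
s10
[[ 93  94  93  95 106 159 219 220 220 218 215 213 218 216]
 [ 93  94  94  96 100 106 202 223 223 221 219 217 217 218]
 [ 95  95  92  79  93  85 166 219 219 221 219 218 215 218]
 [ 95  93  96  81  91  89 184 211 215 217 217 217 215 217]
 [ 95  96 101  83  92  87 173 212 213 213 210 211 215 213]
 [ 98 107 197 121  90  88 171 213 211 213 215 215 213 209]
 [141 174 213 132  90  87 177 220 217 216 217 214 212 210]
 [219 217 212 148  91  87 179 216 216 218 219 214 214 210]
 [219 218 216 193 124 125 211 217 217 219 221 217 215 210]
 [219 222 219 207 171 171 219 220 220 221 221 219 219 213]]
s6
[[204 207 207 208 212 218 220 220 220 219 215 214 217 216]
 [205 209 206 175 135 154 212 223 223 221 219 218 218 218]
 [209 209 203 105  92  90 187 219 219 220 219 218 217 218]
 [210 207 209 123  91  88 183 212 216 217 218 218 216 216]
 [207 210 213 126  91  87 173 213 214 213 211 212 215 214]
 [215 214 210 125  91  87 172 213 212 213 214 215 213 208]
 [216 215 213 132  89  88 177 220 217 217 216 214 213 209]
 [220 218 213 149  91  89 179 217 217 218 219 215 214 210]
 [219 218 218 194 124 125 212 
[... 577 characters left out ...]
5  25  24  25  26 111 108  97 142 188 186 183]
 [ 26  27  24  24  25  63  25 147 157  89 107 186 185 182]]
d6
[[142 104  86  95 176 174 175 174 174 177 171 172 173 175]
 [118  94 108  93 173 174 176 178 177 177 176 177 175 176]
 [120 103 111  92 177 138 102 146 179 174 177 178 180 179]
 [122 111 116 173 179  97  93  80 175 176 181 184 182 180]
 [124 120  93 180 176 105  47  50  77 179 182 187 184 182]
 [123  97  82 176 176 178  41  44  57 135 183 184 185 189]
 [118  91 136 175 176 178 168  42  47  95 162 138 134 136]
 [132 142 135  79  97 180 184 107  54 106 130 131 132 132]
 [149 142 136  80  81  82 100 184 104  95 134 131 132 130]
 [149 141 136  80  80  79  80  81 152  86 104 130 131 130]]
```

The rod hasn't moved; only the gripper and its shadow cover parts of it. The flask is held pressed and steady, so I'm handing in.

```bash
timeout 120 python3 -c "
from bench import r
print(r.hand_in())"
```

```text
the job is handed in; nothing more can be done
None
```

I stirred the beads with three 20 mm circles at the flask's bottom, left the rod leaning in the beaker, and handed in at about 27.5 s with the flask gripped and pressed to the ring's stop (about 22 N at the wrist); I steered clear of the tins but did not check them or the beads at the end, and the hand-in returned no verdict.

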